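Load a battery pack in the test fixture and lock it

TASK

Slide the orange battery pack along the channel of the grey test fixture, under the black contact bridge, until it is fully home against the end stop. Then turn the blue lock collar clockwise until its fin points at the red locked mark, so that its tongue lies across the channel behind the pack, and let go. Leave the other things on the bench where they are.

Things in the scene. Friction and masses are not known exactly. Their poses are not given: they have to be found in the camera images.
- fixture: Grey battery test fixture, fixed: base plate 170 (x) x 230 (y) x 10 mm, origin at the centre of its underside, z up. A channel 41 mm wide runs along y, centred at x = -45 mm; its floor is the plate's top (10 mm above the bench), its walls 6 mm thick, 8 mm high above the floor, y -115 to 91 mm. Open at the -y end; an end stop 26 mm high closes it at y = 81 mm. Collar beside it, on the +x side.
- pack: Loose orange battery pack of two cells side by side with a green circuit board on top, 38 (x) x 70 (y) x 22 mm high, about 100 g; origin at the centre of its underside, z up. It starts lying in the channel, its length along the channel, 80 to 120 mm short of home. It slides freely (about 1.5 N at most).
- home (a point): On the channel's floor: where the pack's origin is when it is fully home against the end stop (at x = -45, y = +45, z = 10 mm in the fixture's frame). Pack moves towards fixture +y to get there; the rear half of the pack then still sticks out from under the bridge.
- collar (a joint): Blue lock collar's angle (rad) about its upright axis, growing clockwise from above. 0 = open (fin at white mark); 1.57 = locked (fin at red mark, tongue straight across the channel, 3 mm behind a pack that is home). Starts at 0 to 0.4, stays where left, turns with about 0.08 N m (2 N at the fin). Range to 2.0, but a pack at home stops it at about 1.62. Beyond 0.6 the tongue enters the channel.
- collar_axis (a point): On the collar's upright axis, at the top of its steel centre post, 30 mm above the bench; at x = 15, y = -1 mm in the fixture's frame. The collar is a blue ring of 60 mm diameter with its flat top 28 mm above the bench. Its tongue (14 mm wide, 8 mm thick, underside 20 mm above the bench) reaches 68 mm from the axis.
- fin (a point): Middle of the top edge of the collar's upright blue grip fin, 66 mm above the bench, 48 mm from the axis; turns with it. The fin is a radial plate: 30 to 66 mm from the axis, 12 mm thick, its faces free from 28 to 66 mm above the bench; white line on top. At collar angle q it points from the axis along 0.785 - q rad from the fixture's x axis (counter-clockwise from above).
- locked_mark (a point): Centre of the red locked mark painted on the fixture's base, 78 mm from the collar's axis (band 18 mm radially, 20 mm wide), 10 mm above the bench.
- bridge (a point): Middle of the top face of the black contact bridge, 46 mm above the bench. The bridge spans the channel at fixture y = 50 to 80 mm; its underside is 36 mm above the bench (4 mm above the pack); two brass pins on it reach 56 mm above the bench.
- spare: Bystander: loose pack like the other but with blue cells, 38 x 70 x 22 mm, origin at the centre of its underside. Not to be used.
- meter: Bystander: black and orange hand multimeter lying on its back, 150 (x) x 75 (y) x 45 mm, origin at the centre of its underside.
- spool: Bystander: spool of metal, 60 mm diameter, 30 mm high, origin at the centre of its underside.
- driver: Bystander: screwdriver with a red handle, 160 mm long along its x axis, about 30 mm high.
- flux: Bystander: white jar with a blue cap, 48 mm diameter, 70 mm high, origin at the centre of its underside.

How it is judged (in metres and radians):
On the way, in this order (a step that is already met when the one before it is completed fails the run):
1. the pack has been slid under the bridge, within 15 mm of home (distance between pack and home below 0.015 m), for 0.1 s.
2. the collar is turned to its locked mark behind the pack (value of joint collar between 1.42 and 1.72 rad), for 0.2 s.
At the end, for the whole second after the job is handed in: The pack lies in the channel under the bridge within 6 mm of fully home, the collar is within 0.15 rad of its locked mark (joint 1.42 to 1.72), and pack and collar are at rest (all of step 2 and distance between pack and home below 0.006 m and velocity of joint collar between -0.05 and 0.05 rad/s and linear speed of pack below 0.02 m/s); the robot touches nothing.
It fails at once if a bystander (spare pack, multimeter, spool, screwdriver, jar) is moved more than 25 mm (distance of any of spare, meter, spool, driver, flux from where it was at the start of the episode above 0.025 m).
It also fails if it takes over 48 s, if anything falls off the work surface, if the arm or the gripper's body presses on something with over 40 N, if the wrist force passes 120 N, or if a joint passes its speed limit or range.

ROBOT

A 6-joint arm with a two-finger parallel gripper is mounted at the origin on the work surface. World frame = base frame: x ahead of the robot, y to its left, z up, the work surface at z = 0. Lengths are in mm, angles in rad, forces in N, time in s.
With the tool pointing down it reaches from about 350 to 775 mm from the base axis. Payload 7.3 kg.
Tool frame: the origin (TCP) lies on the centre line of the jaws, within the pads' length; the fingertips stand 22 mm ahead of it and the grasp point (between the pads) lies 3 mm ahead of it (r.finger_overhang is the distance from the TCP to the fingertips, in mm); z points along the fingers, y is the line along which they close (so a half turn about z gives the same grasp; the last joint's range is limited). The gripper opens to 92 mm and grips with 3 to 60 N. Pads are 19 mm wide; open, the fingers measure 130 mm over their backs; the gripper's body (75 mm by 190 mm) begins 47 mm behind the grasp point.
Start: joints at [0.996, 0.342, 1.524, -0, 1.275, -0.146], TCP at [218.272, 477.494, 248.741] pointing down, gripper open.
Joint ranges: [-2.53, 2.53], [-0.77, 2.02], [0.04, 2.7], [-1, 4.14], [0.28, 2.66], [-3.11, 3.11]. Speed limits (rad/s): [2.57, 2.57, 3.14, 3.14, 3.14, 3.14].

INTERFACE

Orientations are given as a unit quaternion [w, x, y, z].
In Python, from workcell import r gives the robot as it stands. The module is installed in compiled form; this text tells all that it offers.
- The arm moves only by the tool servo_tool, never from a script. Its argument "targets" is one flat list of numbers, 7 for each row, row after row: the shift along the world's x, y, z as a fraction of full scale, then the turn, a rotation vector about the world's x, y, z as a fraction of full scale, then the opening, from -1 (shut) to 1 (fully open). A call has 1 to 8 rows; each row is the pose to reach, as a shift and turn from the pose commanded when the call began; what a row does not reach only later rows make up. Full scale, the value 1, is 300 mm for a shift and pi/4 rad for a turn. A row lasts 1/10 s, in which the tool goes at most 50 mm and 8.59 degrees, less where a joint would pass 70% of its speed; a pose out of reach is approached as far as the arm can. A call with a number of a shift or a turn outside -1 to 1 is refused whole. A call with a gripper value outside its range is refused whole. The fingers move at their own pace and stop on an object; "newtons" is the grip in N (left out, the last holds). Time passes only in rows, so rows that repeat a pose let the fingers close. It gives the time, the measured TCP pose, the force, the opening and the grip force at its end, in the units of the state.
- r.get_state(): the state, without advancing time (a new reading comes with each control period).
- r.snapshot(name): name is "scene" or "top" or "wrist"; returns a dict with "image" (384x512x3 uint8, red, green, blue), "depth" (384x512 float32, mm along the optical axis (not along the pixel's ray), 0 where there is no reading), "fx", "fy", "cx", "cy" (pixels), "position" and "rotation" of the camera in the world. Camera axes: x right, y up, looking along -z (the intrinsics and any distortion apply to the point x, -y, -z); pixel columns grow to the right and rows downward; lengths in mm; the calibration is good to about 2 mm. A picture is of the moment at which its call begins.
- r.job_done(): hands the job in; it is judged then, once.
Trained networks look in the newest picture that a camera, given by its name, has taken for a name from the list of things; names that differ only in an ending like _2 or _b are one class to them, and where a whole thing is asked for, a point or a joint stands for the part that bears it (a point fixed in the world has none). Each returns a list of dicts, best first, with "score" (0 to 1); they miss things now and then, are a little off and sometimes report something else, mostly with a low value. They report only what shows in the picture. A call takes as long as a camera call.
- r.silhouettes(camera, thing): "pixels" (384x512 bool, what is visible of it) and "rect" ([left, top, right, bottom] in pixels, round what is visible of it).
The state is a dict: "time": time; "joints": joint angles; "joint_velocities": joint speeds; "joint_efforts": joint torques, N m; "position": TCP position; "tcp_rot": TCP orientation; "wrist_force": force on the tool from outside, world axes, zero at the start; "moment": the same for the moment, N m; "finger_gap": finger opening in mm; "grasp_force": force on a finger pad.
Only numpy, scipy, OpenCV 4.12 (cv2) and the standard library are available. Lean on these libraries where they do the work, as an engineer would, in place of code of your own. Each camera call takes 0.05 s, during which the arm holds its last target. There are 200 camera calls.

## Working session

There is one attempt and no reset: what is moved stays moved. The work goes in short steps, Python scripts to look and compute and a tool call to move; the robot and the scene stay as the last step left them, time stands still between calls to the robot, and variables do not carry over. Pictures are saved under pics/ and viewed, at most 10 in all, crops included, and the job is handed in when it is done.

Besides the shell and the picture viewer there is one more tool, called after "Call:" by a JSON object that holds its "method" and its "body". servo_tool: Moves the arm, as the interface text tells. Its arguments: {"type":"object","properties":{"targets":{"type":"array","items":{"type":"number","minimum":-1,"maximum":1}},"newtons":{"type":"number"}},"required":["targets"]}

```bash
mkdir -p pics; cat > h.py <<'E'
from workcell import r
import numpy as np, cv2
def pts(s):
    d=s["depth"]; v,u=np.mgrid[0:384,0:512]
    p=np.stack([(u-s["cx"])/s["fx"]*d,-(v-s["cy"])/s["fy"]*d,-d],-1)
    return p@np.array(s["rotation"]).T+np.array(s["position"])
def save(s,n): cv2.imwrite("pics/"+n,s["image"][:,:,::-1])
E
python3 - <<'E'
from h import *
for c in ["top","scene"]:
    s=r.snapshot(c); save(s,c+"0.png"); P=pts(s); np.save(c+"P.npy",P)
    print(c,s["position"],s["fx"],{k:v for k,v in s.items() if k not in("image","depth","position","rotation")})
    for t in ["fixture","pack","collar","fin","bridge","locked_mark","spare","meter","spool","driver","flux"]:
        try: o=r.silhouettes(c,t)
        except Exception as e: print(t,e); continue
        for x in o[:2]:
            m=x["pixels"]&(s["depth"]>0); print(t,round(x["score"],2),x["rect"],np.median(P[m],0).round() if m.any() else None, np.percentile(P[m][:,2],95).round() if m.any() else None)
print(r.get_state())
E
```

```text
Traceback (most recent call last):
  File "h.py", line 6, in pts
    return p@np.array(s["rotation"]).T+np.array(s["position"])
           ~^~~~~~~~~~~~~~~~~~~~~~~~~~
ValueError: matmul: Input operand 1 has a mismatch in its core dimension 0, with gufunc signature (n?,k),(k,m?)->(n?,m?) (size 4 is different from 3)
```

```bash
sed -i 's/return p@.*/return p@R(s["rotation"]).T+np.array(s["position"])/; 2a from scipy.spatial.transform import Rotation as Ro\ndef R(q): return Ro.from_quat(np.roll(q,-1)).as_matrix()' h.py
python3 - <<'E'
from h import *
for c in ["top","scene"]:
    s=r.snapshot(c); save(s,c+"0.png"); P=pts(s); np.save(c+"P.npy",P)
    print(c,{k:v for k,v in s.items() if k not in("image","depth")})
    for t in ["fixture","pack","collar","fin","bridge","locked_mark","spare","meter","spool","driver","flux"]:
        try: o=r.silhouettes(c,t)
        except Exception as e: print(t,e); continue
        for x in o[:2]:
            m=x["pixels"]&(s["depth"]>0); print(t,round(x["score"],2),x["rect"],np.median(P[m],0).round() if m.any() else None, np.percentile(P[m][:,2],95).round() if m.any() else None)
print(r.get_state())
E
```

```text
top {'fx': 469.630929601087, 'fy': 469.630929601087, 'cx': 252.52905626516468, 'cy': 182.88636830407768, 'position': array([ 347.230821  ,   14.74823475, 1542.50145576]), 'rotation': array([-0.70154077, -0.04972583,  0.05261189,  0.70894279])}
fixture 0.8 [233.0, 152.9, 300.8, 204.7] [584. -31.  12.] 45.0
pack 0.77 [273.3, 187.3, 296.7, 199.2] [534. -91.  30.] 37.0
collar 0.84 [256.2, 155.7, 285.1, 183.3] [600. -40.  29.] 67.0
fin 0.65 [257.6, 153.7, 283.5, 184.6] [597. -37.  29.] 68.0
bridge 0.97 [232.5, 156.1, 300.1, 209.2] [584. -31.  12.] 45.0
locked_mark 0.95 [228.1, 153.5, 297.2, 209.2] [583. -30.  12.] 45.0
spare 0.58 [267.9, 136.8, 286.3, 151.3] [704. -72.  20.] 27.0
meter 0.57 [377.7, 182.5, 415.2, 233.8] [ 481. -451.   36.] 43.0
meter 0.26 [269.7, 187.0, 294.4, 198.6] [534. -89.  30.] 36.0
spool 0.67 [204.9, 160.1, 225.6, 179.9] [615. 130.  30.] 36.0
driver 0.63 [238.6, 212.8, 285.5, 222.5] [450. -51.  21.] 29.0
flux 0.56 [89.1, 192.4, 109.6, 207.8] [522. 485.  67.] 75.0
scene {'fx': 453.99875113903994, 'fy': 453.99875113903994, 'cx': 250.451918079204, 'cy': 195.27549070554
[... 991 characters left out ...]
5981279e-01,  3.42006911e-01,  1.52410081e+00, -1.25443815e-05,
        1.27540665e+00, -1.45998092e-01]), 'joint_velocities': array([-6.45991004e-04,  2.45675128e-04, -1.13742902e-03,  3.86394774e-04,
       -8.34731520e-04, -4.07985790e-05]), 'joint_efforts': array([-1.08107790e-03, -4.31141388e+01, -2.44481957e+01,  7.18018832e-02,
        4.83912276e-02, -1.25423426e-05]), 'position': array([218.28241865, 477.48589181, 248.73663337]), 'tcp_rot': array([1.94180069e-05, 2.12767704e-01, 9.77102811e-01, 3.45092863e-05]), 'wrist_force': array([ 0.72195429, -0.4518609 ,  0.24025627]), 'moment': array([ 0.00509447,  0.01907144, -0.02769342]), 'grasp_force': 0.0, 'finger_gap': 91.69556765325932}
```

View pics/top0.png

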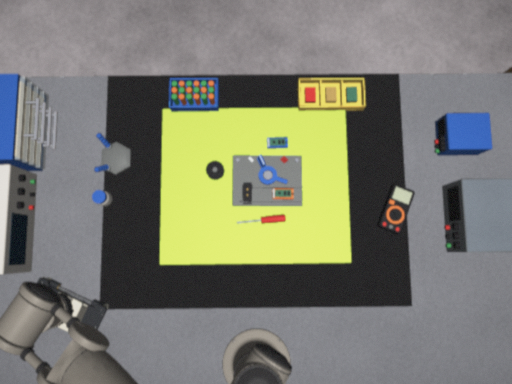

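View pics/scene0.png

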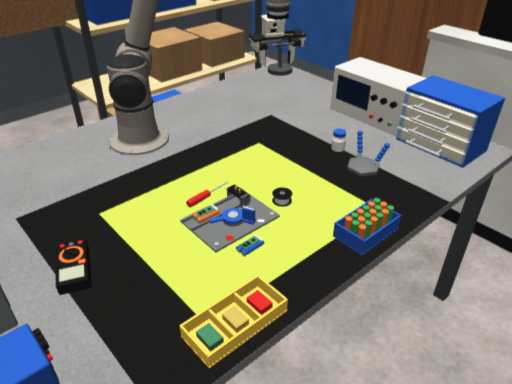

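The scene shows the fixture axes nearly aligned with the world axes. In the top view the bridge is on the left at (247,190), the pack at (284,194), the collar at (267,175), the fin near (262,160) and the red mark at (284,159). I'll go above it for a closer wrist view.

Call:
{"method": "servo_tool", "body": {"targets": [0.6,-0.9,0.25,0,0,0.3,1,0.6,-0.9,0.25,0,0,0.3,1,0.6,-0.9,0.25,0,0,0.3,1,0.6,-0.9,0.25,0,0,0.3,1,0.6,-0.9,0.25,0,0,0.3,1,0.6,-0.9,0.25,0,0,0.3,1,0.6,-0.9,0.25,0,0,0.3,1,0.6,-0.9,0.25,0,0,0.3,1]}}

```text
time: 2.05
position: [400.8, 204.5, 324.8]
tcp_rot: [0.002, 0.099, 0.995, 0.0]
wrist_force: [-0.5, 0.7, 0.2]
finger_gap: 91.7
grasp_force: 0.0
```

Call:
{"method": "servo_tool", "body": {"targets": [0.5,-0.85,0,0,0,0.26,-1,0.5,-0.85,0,0,0,0.26,-1,0.5,-0.85,0,0,0,0.26,-1,0.5,-0.85,0,0,0,0.26,-1,0.5,-0.85,0,0,0,0.26,-1,0.5,-0.85,0,0,0,0.26,-1,0.5,-0.85,0,0,0,0.26,-1,0.5,-0.85,0,0,0,0.26,-1]}}

```text
time: 2.85
position: [548.3, -47.6, 322.8]
tcp_rot: [-0.001, -0.005, 1.0, 0.001]
wrist_force: [0.7, 0.7, 0.5]
finger_gap: 32.8
grasp_force: 0.0
```

```bash
cat >m.py <<'E'
from h import *
import sys
s=r.snapshot("wrist"); save(s,sys.argv[1]+".png"); P=pts(s); np.savez(sys.argv[1],P=P,im=s["image"])
st=r.get_state(); print(st["time"],st["position"],st["tcp_rot"],st["finger_gap"],s["position"],s["rotation"])
for t in ["fixture","pack","collar","fin","bridge"]:
    for x in r.silhouettes("wrist",t)[:1]:
        m=x["pixels"]&(s["depth"]>0); q=P[m]; z=np.percentile(q[:,2],90)
        (c,wh,a)=cv2.minAreaRect(q[:,:2].astype(np.float32)); top=q[abs(q[:,2]-z)<4]; b=cv2.minAreaRect(top[:,:2].astype(np.float32))
        print(t,round(x["score"],2),x["rect"],"rect",np.round(c),np.round(wh),round(a,1),"z90",round(z),"top",b)
E
python3 m.py w1
```

```text
2.9 [547.93201679 -46.57762123 323.21891529] [-6.18099092e-04 -5.48257897e-03  9.99984635e-01  5.37830544e-04] 28.205767658122646 [470.21857397 -47.71216882 460.27324218] [ 0.69621722 -0.10183475 -0.10318981  0.7030385 ]
fixture 0.56 [174.0, 110.6, 337.6, 229.4] rect [584. -41.] [236. 179.] 88.6 z90 38 top ((570.7448120117188, 6.279823303222656), (64.32286071777344, 152.35044860839844), 59.269493103027344)
pack 0.75 [193.7, 126.4, 247.6, 155.6] rect [535. -93.] [74. 40.] 89.4 z90 33 top ((533.4810791015625, -91.3100814819336), (67.72906494140625, 31.9044189453125), 89.27345275878906)
collar 0.71 [206.5, 163.3, 275.6, 232.3] rect [608. -38.] [150.  72.] 41.9 z90 66 top ((638.1810913085938, -22.73176383972168), (35.295143127441406, 12.017655372619629), 24.617551803588867)
fin 0.8 [208.7, 164.3, 278.9, 233.0] rect [597. -41.] [136.  63.] 49.7 z90 66 top ((638.1441040039062, -22.61065101623535), (35.251861572265625, 12.122464179992676), 23.742971420288086)
bridge 0.6 [173.9, 110.9, 339.2, 235.6] rect [580. -43.] [233. 169.] 89.3 z90 38 top ((570.7448120117188, 6.279823303222656), (64.32286071777344, 152.35044860839844), 59.269493103027344)
```

View pics/w1.png

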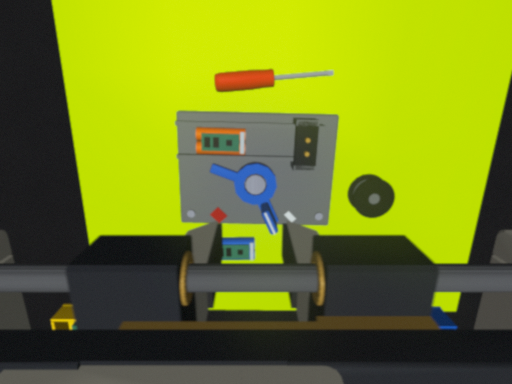

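The wrist view agrees with the numbers. Image right is world +y and down is +x. The pack is at (220,141), about 95 mm short of home. The collar axis is near (256,183), with the fin at (268,218), so q is about 0.35. The fingers go down behind the pack.

Call:
{"method": "servo_tool", "body": {"targets": [-0.05,-0.42,-0.6,0,0,0,-1,-0.05,-0.42,-0.6,0,0,0,-1,-0.05,-0.42,-0.6,0,0,0,-1,-0.05,-0.42,-0.6,0,0,0,-1,-0.05,-0.42,-0.6,0,0,0,-1,-0.05,-0.42,-0.933,0,0,0,-1,-0.05,-0.42,-0.933,0,0,0,-1,-0.05,-0.42,-0.933,0,0,0,-1]}}

```text
time: 3.95
position: [529.0, -170.9, 37.9]
tcp_rot: [-0.006, -0.006, 1.0, 0.003]
wrist_force: [-1.6, 0.2, 0.2]
finger_gap: 0.5
grasp_force: 0.0
```

```bash
python3 - <<'E'
from h import *
d=np.load("w1.npz");P=d["P"].reshape(-1,3)
# plate outline: fit 170x230 rectangle
m=(abs(P[:,0]-582)<110)&(abs(P[:,1]+42)<135)&(P[:,2]>7)&(P[:,2]<13)
q=P[m][:,:2]
print(cv2.minAreaRect(q.astype(np.float32)),np.percentile(P[m][:,2],[5,50,95]))
for n,a,b,f in (("xlo",0,1,0),("ylo",1,0,0),("yhi",1,0,1)):
    c=[];e=[]
    for k in np.arange(q[:,b].min()+12,q[:,b].max()-12,6):
        w=q[abs(q[:,b]-k)<3]
        if len(w)>3: e.append(w[:,a].max() if f else w[:,a].min()); c.append(k)
    p=np.polyfit(c,e,1); p=np.polyfit(np.array(c)[abs(np.polyval(p,c)-e)<3],np.array(e)[abs(np.polyval(p,c)-e)<3],1); print(n,p,np.mean(e))
m=(abs(P[:,2]-30)<1.5)&(np.hypot(P[:,0]-594,P[:,1]+42)<11); print("post",P[m].mean(0),m.sum())
m=(abs(P[:,2]-28)<2)&(np.hypot(P[:,0]-594,P[:,1]+42)<33)
print("ring",P[m].mean(0),cv2.minEnclosingCircle(P[m][:,:2].astype(np.float32)))
st=r.get_state();print(st["finger_gap"],st["position"],st["wrist_force"])
E
```

```text
((592.425048828125, -41.485572814941406), (230.31187438964844, 194.503662109375), 89.24373626708984) [ 9.87253166 11.33594701 12.60307098]
xlo [1.30473502e-02 4.96205025e+02] 495.64218454647727
ylo [-1.51754909e-02 -1.46581748e+02] -155.27111882482575
yhi [-1.55070407e-02  8.20107505e+01] 72.94893492366738
post [593.71982719 -41.87774523  30.72838898] 96
ring [594.13671261 -42.49979406  29.03348626] ((595.7584228515625, -43.66912078857422), 32.301734924316406)
0.450754488073109 [ 529.04928076 -170.94768478   37.91432226] [-1.58666951  0.24398913  0.21999827]
```

Call:
{"method": "servo_tool", "body": {"targets": [0,0.04,0,0,0,0,-1,0,0.08,0,0,0,0,-1,0.002,0.13,0,0,0,0,-1,0.003,0.18,0,0,0,0,-1,0.004,0.23,0,0,0,0,-1,0.005,0.28,0,0,0,0,-1,0.005,0.32,0,0,0,0,-1,0.006,0.34,0,0,0,0,-1]}}

```text
time: 4.75
position: [537.0, -70.8, 46.5]
tcp_rot: [0.003, -0.006, 1.0, -0.001]
wrist_force: [-0.9, -6.0, 8.3]
finger_gap: 0.5
grasp_force: 5.0
```

```bash
python3 m.py w2; python3 -c "
from h import *
print(r.get_state()['wrist_force'])"
```

```text
4.8 [536.94018285 -70.25337752  46.50796512] [ 0.00280584 -0.00649641  0.9999743  -0.00114943] 0.5024114639189298 [457.82699405 -70.6807336  183.4424993 ] [ 0.69437245 -0.10555015 -0.10463975  0.70409984]
fixture 0.79 [98.8, 152.8, 507.0, 327.7] rect [552. -39.] [241. 114.] 89.2 z90 47 top ((536.1812744140625, 24.675338745117188), (31.888927459716797, 70.53900146484375), 88.77758026123047)
pack 0.73 [268.8, 197.9, 403.0, 266.3] rect [526. -17.] [86. 35.] 71.5 z90 33 top ((532.6968994140625, -24.819984436035156), (69.12480163574219, 29.136459350585938), 88.57804107666016)
collar 0.71 [246.5, 308.9, 255.9, 320.0] rect [584. -70.] [8. 5.] 0.8 z90 30 top ((583.9869995117188, -69.67513275146484), (8.043493270874023, 5.325198650360107), 0.8407065272331238)
fin 0.5 [244.7, 308.3, 257.6, 320.2] rect [551. -70.] [75.  7.] 0.6 z90 30 top ((583.7701416015625, -69.68208312988281), (9.721924781799316, 6.5143609046936035), 0.6289989352226257)
bridge 0.97 [99.3, 152.1, 506.6, 335.1] rect [551. -41.] [117. 246.] 0.3 z90 47 top ((536.1812744140625, 24.675338745117188), (31.888927459716797, 70.53900146484375), 88.77758026123047)
[ 1.24262046 -1.12687994  6.93936739]
```

View pics/w2.png

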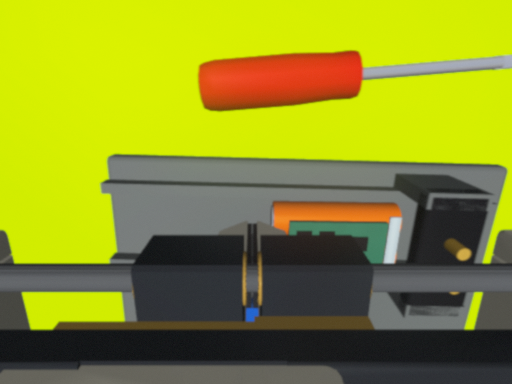

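The pack is at about y = -25, still aligned in the channel and roughly 30 mm short. I'll hold for a moment to see whether the vertical force settles.

Call:
{"method": "servo_tool", "body": {"targets": [0,0,0,0,0,0,-1,0,0,0,0,0,0,-1]}}

```text
time: 5.25
position: [536.8, -70.7, 46.3]
tcp_rot: [0.003, -0.006, 1.0, -0.001]
wrist_force: [1.0, -0.5, 7.5]
finger_gap: 0.2
grasp_force: 2.8
```

Call:
{"method": "servo_tool", "body": {"targets": [0,-0.01,0.005,0,0,0,-1,0,-0.02,0.01,0,0,0,-1,0,-0.02,0.01,0,0,0,-1]}}

```text
time: 5.55
position: [535.1, -77.3, 47.4]
tcp_rot: [0.0, -0.006, 1.0, -0.0]
wrist_force: [0.6, -0.3, -0.2]
finger_gap: 0.4
grasp_force: 0.0
```

```bash
python3 - <<'E'
from h import *
print(r.finger_overhang)
s=r.snapshot("scene"); cv2.imwrite("pics/s2.png",cv2.resize(s["image"][180:260,170:290,::-1],None,fx=6,fy=6,interpolation=cv2.INTER_CUBIC))
print(r.get_state()["wrist_force"],r.get_state()["position"])
E
```

```text
22.0
[-0.34758436  0.38671483 -0.10444256] [534.99980594 -77.27590481  47.07651941]
```

View pics/s2.png

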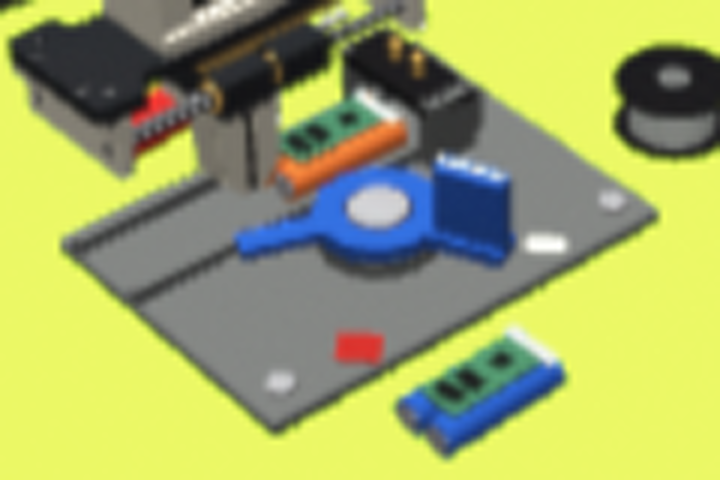

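With 3 mm more height the force vanished, so the tips had been riding on the rounded cell ends. I'll back off, go lower and push again.

Call:
{"method": "servo_tool", "body": {"targets": [0,-0.075,0,0,0,0,-1,0,-0.075,-0.03,0,0,0,-1,0,-0.075,-0.03,0,0,0,-1,0,-0.075,-0.03,0,0,0,-1,0,-0.045,-0.03,0,0,0,-1,0,-0.015,-0.03,0,0,0,-1,0,0.01,-0.03,0,0,0,-1,0.001,0.03,-0.03,0,0,0,-1]}}

```text
time: 6.4
position: [535.3, -67.3, 37.9]
tcp_rot: [0.0, -0.006, 1.0, 0.0]
wrist_force: [0.2, -1.7, -0.2]
finger_gap: 0.3
grasp_force: 0.3
```

```bash
python3 m.py w3|grep -v -e collar -e fin; python3 -c "
from h import *
print(r.get_state()['wrist_force'])"
```

```text
6.45 [535.32852583 -66.72052343  37.92554865] [-4.09984156e-05 -6.14166445e-03  9.99981118e-01  2.06072878e-04] 0.5294729079286609 [457.0030916  -67.48263688 175.31451428] [ 0.69511611 -0.10266146 -0.103591    0.70394824]
pack 0.6 [282.7, 209.5, 416.1, 264.7] rect [528. -15.] [25. 69.] 0.7 z90 33 top ((529.1036376953125, -16.826316833496094), (64.76338195800781, 22.219507217407227), 89.5324478149414)
bridge 0.77 [82.9, 158.0, 509.3, 335.7] rect [548. -41.] [247. 109.] 89.7 z90 47 top ((535.4711303710938, 24.714359283447266), (31.64183807373047, 69.17255401611328), 89.3984146118164)
[ 0.59377873 -0.04541874 -0.10837152]
```

Call:
{"method": "servo_tool", "body": {"targets": [0,0.02,0,0,0,0,-1,0,0.035,0,0,0,0,-1,0.001,0.045,0,0,0,0,-1,0.001,0.052,0,0,0,0,-1,0.001,0.058,0,0,0,0,-1,0.001,0.064,0,0,0,0,-1]}}

```text
time: 7.3
position: [535.7, -49.2, 37.8]
tcp_rot: [0.0, -0.006, 1.0, -0.0]
wrist_force: [0.2, -1.9, 0.0]
finger_gap: 0.3
grasp_force: 0.5
```

Call:
{"method": "servo_tool", "body": {"targets": [0,0.006,0,0,0,0,-1,0,0.012,0,0,0,0,-1,0,0.017,0,0,0,0,-1]}}

```text
time: 7.6
position: [535.5, -46.6, 38.0]
tcp_rot: [-0.0, -0.006, 1.0, -0.002]
wrist_force: [-3.0, -19.6, 2.5]
finger_gap: 0.3
grasp_force: 9.8
```

The force jumped to 20 N at the expected place, so the pack is home. I'll retract, then go above the fin.

Call:
{"method": "servo_tool", "body": {"targets": [0,-0.1,0,0,0,0,-1,0,-0.1,0,0,0,0,-1,0,-0.1,0.15,0,0,0,-1,0,-0.1,0.37,0,0,0.1,0.1,0,-0.1,0.37,0,0,0.2,0.1,0.34,0.07,0.37,0,0,0.51,0.1,0.34,0.07,0.37,0,0,0.51,0.1,0.34,0.07,0.37,0,0,0.51,0.1]}}

```text
time: 8.4
position: [640.7, -20.3, 148.9]
tcp_rot: [0.001, -0.207, 0.978, 0.0]
wrist_force: [-0.9, -0.2, -0.6]
finger_gap: 35.2
grasp_force: 0.0
```

Call:
{"method": "servo_tool", "body": {"targets": [0,0,0,0,0,0,0.1,0,0,0,0,0,0,0.1]}}

```text
time: 8.6
position: [636.8, -22.7, 148.1]
tcp_rot: [-0.001, -0.205, 0.979, 0.0]
wrist_force: [-0.8, -0.8, 0.2]
finger_gap: 49.4
grasp_force: 0.0
```

```bash
python3 m.py w4; python3 - <<'E'
from h import *
s=r.snapshot("top");P=pts(s);o=r.silhouettes("top","pack")
for x in o[:2]:print(x["score"],x["rect"],P[x["pixels"]&(s["depth"]>0)].mean(0))
E
```

```text
8.65 [636.57128768 -23.16960254 148.38895315] [-8.30884244e-04 -2.04205449e-01  9.78927647e-01  3.27076171e-04] 49.91828044868171 [565.19791436 -53.11738459 285.62071982] [ 0.54159663 -0.07923869 -0.12123322  0.82806813]
fixture 0.81 [101.4, 0.0, 422.4, 230.1] rect [579. -41.] [236. 180.] 89.7 z90 44 top ((567.7206420898438, 13.191116333007812), (50.04859161376953, 142.4382781982422), 70.46900939941406)
pack 0.95 [286.3, 47.1, 353.3, 115.6] rect [535.  -8.] [39. 43.] 0.4 z90 33 top ((535.1991577148438, -8.592948913574219), (30.677997589111328, 40.33311080932617), 0.4354805052280426)
collar 0.56 [182.0, 69.8, 285.6, 227.1] rect [599. -40.] [135.  65.] 44.0 z90 66 top ((638.34716796875, -22.479806900024414), (35.550174713134766, 11.927960395812988), 25.464662551879883)
bridge 0.84 [101.0, 0.0, 423.8, 235.1] rect [581. -41.] [236. 176.] 88.9 z90 43 top ((568.2542724609375, 13.036930084228516), (49.96635818481445, 141.38247680664062), 70.40757751464844)
```

View pics/w4.png

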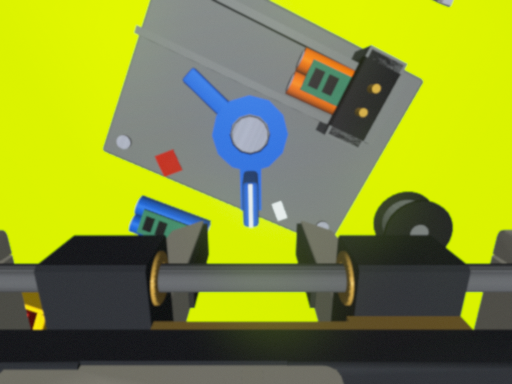

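The picture shows the pack's rear half sticking out of the bridge at (320,80), with its rear edge at y of about -29, so it is home. The fin at (251,200) is centred between the fingers. Next I go down and grip it.

Call:
{"method": "servo_tool", "body": {"targets": [0.003,0,-0.15,0,0,0,0.1,0.003,0,-0.25,0,0,0,0.1,0.003,0,-0.293,0,0,0,0.1,0.003,0,-0.293,0,0,0,-1,0.003,0,-0.293,0,0,0,-1,0.003,0,-0.293,0,0,0,-1,0.003,0,-0.293,0,0,0,-1,0.003,0,-0.293,0,0,0,-1], "newtons": 12}}

```text
time: 9.8
position: [639.1, -23.3, 62.1]
tcp_rot: [0.001, -0.204, 0.979, -0.0]
wrist_force: [0.3, -0.1, -0.0]
finger_gap: 15.3
grasp_force: 0.0
```

```bash
python3 - <<'E'
from h import *
st=r.get_state();p=np.array(st["position"]);q=st["tcp_rot"];print(st["time"],p,q,st["finger_gap"],st["grasp_force"],st["wrist_force"])
ang=np.arctan2(*(R(q)[:2,1][::-1]));c=np.array([594.3,-42.3]);d=p[:2]-c;print("tool y",np.degrees(ang),"r",np.hypot(*d),"dir",np.degrees(np.arctan2(d[1],d[0])))
a0=np.degrees(ang)-90
for a in range(8,80,8):
    v=Ro.from_euler('z',-a,degrees=True).as_matrix()[:2,:2]@d-d; print(a,(v/300).round(3),round(-np.radians(a)/(np.pi/4),3))
print("total needed deg", a0-(-45-.83))
E
```

```text
9.8 [639.09641438 -23.29442963  62.09600961] [ 8.74800164e-04 -2.04360184e-01  9.78895324e-01 -3.06548512e-04] 15.303800958891637 0.0 [ 0.27375092 -0.0803268  -0.03946107]
tool y 113.58406148016935 r 48.66138558004593 dir 22.989834255618415
8 [ 0.007 -0.021] -0.178
16 [ 0.012 -0.044] -0.356
24 [ 0.013 -0.066] -0.533
32 [ 0.011 -0.089] -0.711
40 [ 0.006 -0.111] -0.889
48 [-0.002 -0.132] -1.067
56 [-0.013 -0.152] -1.244
64 [-0.027 -0.17 ] -1.422
72 [-0.043 -0.186] -1.6
total needed deg 69.41406148016935
```

Call:
{"method": "servo_tool", "body": {"targets": [0,0,0,0,0,0,-1,0,0,0,0,0,0,-1,0,0,0,0,0,0,-1]}}

```text
time: 10.1
position: [639.1, -23.3, 61.8]
tcp_rot: [0.001, -0.204, 0.979, -0.0]
wrist_force: [-0.9, 0.2, 6.0]
finger_gap: 11.8
grasp_force: 12.0
```

Call:
{"method": "servo_tool", "body": {"targets": [0.007,-0.021,0,0,0,-0.178,-1,0.01,-0.033,0,0,0,-0.267,-1,0.012,-0.044,0,0,0,-0.356,-1,0.013,-0.055,0,0,0,-0.445,-1,0.013,-0.066,0,0,0,-0.533,-1,0.011,-0.089,0,0,0,-0.711,-1,0.006,-0.111,0,0,0,-0.889,-1,0.006,-0.111,0,0,0,-0.889,-1]}}

```text
time: 10.9
position: [641.0, -56.6, 61.8]
tcp_rot: [0.001, 0.145, 0.989, 0.001]
wrist_force: [1.0, 3.8, 4.2]
finger_gap: 11.8
grasp_force: 12.1
```

```bash
cat > f.py <<'E'
from h import *
st=r.get_state();p=np.array(st["position"]);q=st["tcp_rot"];print(st["time"],p,st["finger_gap"],st["grasp_force"],st["wrist_force"],st["moment"])
ang=np.degrees(np.arctan2(*(R(q)[:2,1][::-1])));c=np.array([594.3,-42.3]);d=p[:2]-c;print("tool fin dir",ang-90,"r",np.hypot(*d),"dir",np.degrees(np.arctan2(d[1],d[0])))
n=ang-90+45.8
for a in n*np.array([.25,.5,.75,1]):
    v=Ro.from_euler('z',-a,degrees=True).as_matrix()[:2,:2]@d-d; print(a,(v/300).round(3),round(-np.radians(a)/(np.pi/4),3))
E
python3 f.py
```

```text
10.9 [641.02771609 -56.60512891  61.78638424] 11.837839798177294 12.054132968187332 [0.99562849 3.7786899  4.19262288] [ 0.49378908 -0.14240317 -0.18805112]
tool fin dir -16.72659987344379 r 48.8683554439566 dir -17.021339563793013
7.268350031639052 [-0.007 -0.019] -0.162
14.536700063278104 [-0.017 -0.038] -0.323
21.805050094917156 [-0.029 -0.054] -0.485
29.07340012655621 [-0.043 -0.07 ] -0.646
```

Call:
{"method": "servo_tool", "body": {"targets": [-0.007,-0.019,0,0,0,-0.162,-1,-0.012,-0.029,0,0,0,-0.243,-1,-0.017,-0.038,0,0,0,-0.323,-1,-0.023,-0.046,0,0,0,-0.404,-1,-0.029,-0.054,0,0,0,-0.485,-1,-0.036,-0.062,0,0,0,-0.565,-1,-0.042,-0.069,0,0,0,-0.64,-1,-0.042,-0.069,0,0,0,-0.64,-1]}}

```text
time: 11.7
position: [628.7, -76.8, 61.8]
tcp_rot: [0.001, 0.385, 0.923, 0.001]
wrist_force: [0.8, 2.9, 5.9]
finger_gap: 12.0
grasp_force: 12.1
```

```bash
python3 f.py
```

```text
11.7 [628.65573274 -76.80280639  61.77504054] 11.964841341401392 12.093106806278229 [0.84839865 2.8872256  5.86450519] [ 0.47109561 -0.28210881 -0.23330734]
tool fin dir -45.29107555703136 r 48.69045102442511 dir -45.122376779336605
0.12723111074215865 [-0. -0.] -0.003
0.2544622214843173 [-0.001 -0.001] -0.006
0.38169333222647595 [-0.001 -0.001] -0.008
0.5089244429686346 [-0.001 -0.001] -0.011
```

Call:
{"method": "servo_tool", "body": {"targets": [0,0,0,0,0,0,0,0,0,0,0,0,0,0,0,0,0,0,0,0,0,0,0,0,0,0,0,0,0,0,0.1,0,0,0,0,0,0,0.2,0,0,0,0,0,0,0.35,0,0,0,0,0,0,0.35,0,0,0,0]}}

```text
time: 12.5
position: [630.8, -78.0, 172.5]
tcp_rot: [0.006, 0.384, 0.923, 0.001]
wrist_force: [0.6, -1.0, -0.0]
finger_gap: 45.9
grasp_force: 0.0
```

```bash
python3 m.py w5; python3 -c "
from h import *
print(r.get_state()['wrist_force'])"
```

```text
12.55 [629.42293874 -77.68009151 169.43931596] [3.44737423e-03 3.84355771e-01 9.23178485e-01 4.92154669e-04] 46.08938173359923 [573.84454089 -21.66514779 309.09544067] [ 0.91408894 -0.13807413 -0.0604267   0.37646456]
fixture 0.98 [91.6, 0.8, 393.4, 241.9] rect [580. -41.] [236. 174.] 89.1 z90 31 top ((576.2791748046875, -38.72050476074219), (86.55231475830078, 160.0433807373047), 38.23783493041992)
pack 0.56 [195.8, 7.9, 261.4, 80.1] rect [534. -10.] [41. 39.] 90.0 z90 33 top ((535.503662109375, -8.754989624023438), (39.3309326171875, 30.875354766845703), 89.96258544921875)
collar 0.66 [188.7, 64.0, 282.6, 209.9] rect [594. -42.] [ 65. 131.] 64.8 z90 66 top ((628.0752563476562, -76.10995483398438), (11.700624465942383, 35.702911376953125), 44.87881851196289)
fin 0.88 [188.3, 60.7, 287.1, 207.0] rect [597. -44.] [ 62. 134.] 66.0 z90 67 top ((628.0752563476562, -76.10995483398438), (11.700624465942383, 35.702911376953125), 44.87881851196289)
bridge 0.61 [94.5, 0.0, 393.6, 249.5] rect [580. -42.] [236. 175.] 89.5 z90 31 top ((576.2791748046875, -38.72050476074219), (86.55231475830078, 160.0433807373047), 38.23783493041992)
[-0.12228657 -0.28021727  0.28895449]
```

View pics/w5.png

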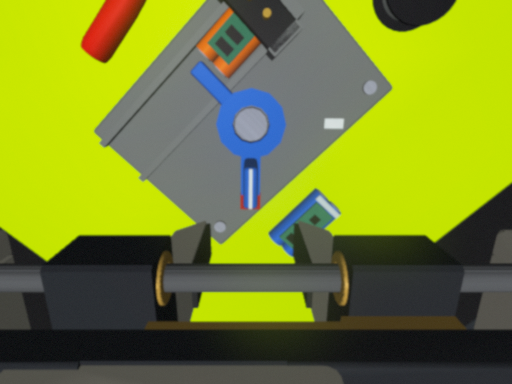

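The fin at (251,185) points at the red mark, with q about 1.56. The tongue at (207,80) lies behind the pack, whose rear edge hasn't moved, and the gripper is clear.

```bash
python3 -c "
from h import *
print(r.job_done())"
```

```text
the job is handed in; nothing more can be done
None
```

The pack is fully home against the end stop, the collar is locked at about 1.56 rad with its tongue behind the pack, and the gripper is clear; I handed the job in at about 12.6 s, and no verdict came back.

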